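# Even out the bushes on the bench balance

### The arm

A 6-joint arm with a two-finger parallel gripper is mounted at the origin on a cart in front of the work surface, level with it; the furniture and walls round the work are solid. World frame = base frame: x ahead of the robot, y to its left, z up, the work surface at z = 0. Lengths are in m, angles in rad, forces in N, time in s.
With the tool pointing down it reaches from about 0.25 to 0.8 m from the base axis. Payload 8.5 kg.
Tool frame: the origin (TCP) lies midway between the tips of the shut fingers; the grasp point (between the pads) lies 19 mm behind it; z points along the fingers, y is the line along which they close (so a half turn about z gives the same grasp; the last joint's range is limited). The gripper opens to 85 mm and grips with 20 to 120 N. Pads are 22 mm wide; open, the fingers measure 114 mm over their backs; the gripper's body (76 mm by 85 mm) begins 54 mm behind the grasp point. The pads swing forward as they close: fully open they stand 13 mm farther back than shut.
Start: joints at [-1.122, 0.238, -0.013, 1.319, 0, 1.571], TCP at [0.228, -0.473, 0.231] pointing down, gripper open.
Joint ranges: [-2.66, 2.66], [-1.03, 1.9], [-1.14, 1.46], [-1.82, 2.27], [-1.45, 1.34], [-3.14, 3.14]. Speed limits (rad/s): [2.22, 2.22, 2.79, 3.14, 3.14, 3.14].

### API

Orientations are given as a unit quaternion [w, x, y, z].
In Python, from plant import get_state, read_camera, close_job, boxes_of, silhouettes, tip_of gives the robot as it stands. The module is installed in compiled form; this text tells all that it offers.
- The arm moves only by the tool servo_tool, never from a script. Its argument "rows" is a list of rows, each a list of 2 entries, a list of its own where there are three numbers: the shift along the tool's x, y, z normalised to -1 to 1, where 1 is 100 mm, then the turn, a rotation vector about the tool's x, y, z normalised to -1 to 1, where 1 is 2 rad. In form: [[[tx, ty, tz], [ax, ay, az]], ...]. A call has 1 to 20 rows; each row shifts and turns the commanded pose from where the row before left it, along the tool's axes as they then stand; what a row does not reach is not made up. A row lasts 1/8 s, in which the tool goes at most 62.5 mm and 10.7 degrees, less where a joint would pass 70% of its speed; a pose out of reach is approached as far as the arm can. A call with a number of a shift or a turn outside -1 to 1 is refused whole. A call with a gripper value outside its range is refused whole. "fingers" is the finger opening in mm, from 0 to 85.4, set as the call begins (left out, the last holds). The fingers move at their own pace and stop on an object; "newtons" is the grip in N (left out, the last holds). Time passes only in rows, so rows that do not move let the fingers close. It gives the time, the measured TCP pose, the force, the opening and the grip force at its end, in the units of the state.
- get_state(): the state, without advancing time (a new reading comes with each control period).
- read_camera(name): name is "scene" or "top" or "wrist"; returns a dict with "frame" (420x560x3 uint8, red, green, blue), "fx", "fy", "cx", "cy" (pixels), "xyz" and "rotation" of the camera in the world. Camera axes: x right, y up, looking along -z (the intrinsics and any distortion apply to the point x, -y, -z); pixel columns grow to the right and rows downward; lengths in m; the calibration is good to about 2 mm. A picture is of the moment at which its call begins. There is no depth.
- close_job(): hands the job in; it is judged then, once.
Trained networks look in the newest picture that a camera, given by its name, has taken for a name from the list of things; names that differ only in an ending like _2 or _b are one class to them, and where a whole thing is asked for, a point or a joint stands for the part that bears it (a point fixed in the world has none). Each returns a list of dicts, best first, with "score" (0 to 1); they miss things now and then, are a little off and sometimes report something else, mostly with a low value. They report only what shows in the picture. A call takes as long as a camera call. They do not tell look-alikes from the thing itself.
- boxes_of(camera, name): "bbox" ([centre column, centre row, width, height] in pixels, round what is visible of it).
- silhouettes(camera, name): "pixels" (420x560 bool, what is visible of it) and "bbox" ([centre column, centre row, width, height] in pixels, round what is visible of it).
- tip_of(camera, name): "point" ([row, column] in pixels: a listed point, or the origin of a listed thing).
The state is a dict: "time": time; "joints": joint angles; "qvel": joint speeds; "joint_torque": joint torques, N m; "ee_pos": TCP position; "tcp_rot": TCP orientation; "contact_force": force on the tool from outside, world axes, zero at the start; "wrist_torque": the same for the moment, N m; "opening": finger opening in m; "grasp_force": force on a finger pad.
Only numpy, scipy, OpenCV 4.12 (cv2) and the standard library are available. Lean on these libraries where they do the work, as an engineer would, in place of code of your own. Each camera call takes 0.05 s, during which the arm holds its last target. There are 200 camera calls.

### The job

On the green bench balance, move the small aluminium bush that shares the left pan with the big one across to the empty spigot of the right pan, feeling for the spigot and pressing the bush gently down until it stands flat on the pan. Then nudge the red poise along its brass bar by its black knob until both pans hang level, and leave the balance at rest, the other two bushes on their spigots and everything else on the bench alone. Use a light hand throughout: neither hand nor bush may bear hard on the balance.

Things in the scene. Friction and masses are not known exactly. Their poses are not given: they have to be found in the camera images.
- balance: Green cast bench balance, fixed to the bench, foot 130 x 360 mm. Origin at the centre of its underside; y runs along the beam towards the left pan, -x is the side with the brass poise bar, z up. Pan centres at y = +0.14 (left) and -0.14 (right). A fixed white scale plate, 90 mm wide, stands between the pans, its top at z = 0.175.
- beam_body (a joint): Tilt of the beam, rad: 0 level, positive with the left (+y) pan down, stops at -0.12 and +0.12; 0.14 m of pan travel per rad. When free of its stops it settles in about 1.5 s at a tilt in proportion to the imbalance: 0.0017 rad per gram between the pans, 0.018 rad per 10 mm of poise travel.
- poise_body (a joint): Position of the red poise along the brass bar, m: 0 in the middle, growing towards the left (+y) pan, from -0.075 to +0.075. It weighs 150 g, stays where it is left and slides at a push of about 1.5 N. Gripping its knob tightly would also hold the beam, so nudge it.
- poise_knob (a point): Centre of the top of the poise's upright black knob: cylinder 16 mm across and 36 mm tall (this point at its top), 105 mm in front (-x) of the beam's axis, moves with poise and beam; below it a 20 x 22 mm red block whose top lies 43 mm under this point.
- left_pan (a point): Centre of the left pan's deck, upper face; axes as the balance; moves with the pan. Both pans: flat grey plates without rim, 170 mm along x, 100 mm along y; they stay horizontal and only go up and down, one rising as the other sinks, 17 mm either way from z = 0.105. Two places on each, at x = -0.042 and +0.042, each with an upright steel spigot. The left spigots are 9 mm across, 22 mm tall.
- right_pan (a point): Centre of the right pan's deck, upper face; axes as the balance; moves with the pan. With the moving bush off both pans this pan stands up at its stop; pressing it down then takes only 1 to 3 N over its whole travel, so it stays up against whatever presses on it.
- free_place (a point): Middle of the dark slot at the empty place of the right pan (x = -0.042), on the deck's upper face. The empty spigot stands clamped in this slot up to 12 mm to either side of this point along the balance's y axis: where exactly is not measured. Both right spigots are 13.5 mm across and 22 mm tall, with a 1 mm bevel on top.
- bush_move: The small bush to be moved: plain aluminium ring, 44 mm outside, bore 16 mm, 36 mm tall, about 130 g. Origin at the centre of its underside, z along its axis. Starts fully down on one of the two left spigots.
- bush_big: Big aluminium bush, 56 mm outside, bore 16 mm, 46 mm tall, about 260 g, on the other left spigot; stays. Origin at the centre of its underside.
- bush_stay: Second small bush, same as the first, on the far (+x) spigot of the right pan; stays. Origin at the centre of its underside.
- tape_measure: Yellow tape measure, 41 x 80 x 61 mm, bystander; origin under its centre.
- bottle_clear: Small clear bottle with a red label, 37 mm across, 100 mm tall, bystander; origin under its centre.
- jar_red: White jar with a red lid, 50 mm across, 55 mm tall, bystander; origin under its centre.
- caliper: Caliper, 230 x 70 x 12 mm, bystander lying flat; origin under its centre.
- spanner_2: Steel spanner, 140 x 23 x 6 mm, bystander lying flat; origin under its centre.
Mind the look-alikes: they are no part of the job. What is shaped like the bush_move but brown or orange is not meant. What is shaped like the bush_stay but purple is not meant.

How it is judged:
By the outcome, as a careful person would: the job done as asked, in the order asked, and still so for the second after the job is handed in, with the robot touching nothing.
It also fails if it takes over 72 s, if anything falls off the work surface, if the arm or the gripper's body presses on something with over 40 N, if the wrist force passes 120 N, or if a joint passes its speed limit or range.

## Working session

There is one attempt and no reset: what is moved stays moved. The work goes in short steps, Python scripts to look and compute and a tool call to move; the robot and the scene stay as the last step left them, time stands still between calls to the robot, and variables do not carry over. Pictures are saved under pics/ and viewed, at most 10 in all, crops included, and the job is handed in when it is done.

Besides the shell and the picture viewer there is one more tool, called in YAML: its name, and indented under it one key for each argument. servo_tool: Moves the arm, as the interface text tells. Its arguments: {"type":"object","properties":{"rows":{"type":"array","items":{"type":"array"}},"fingers":{"type":"number"},"newtons":{"type":"number"}},"required":["rows"]}

```bash
mkdir -p pics
cat > h.py <<'E'
import numpy as np,cv2
from plant import *
def ray(c,row,col):
    d=np.array([(col-c['cx'])/c['fx'],-(row-c['cy'])/c['fy'],-1.0]); 
    R=np.array(c['rotation']); 
    if R.shape!=(3,3):
        from scipy.spatial.transform import Rotation as S; R=S.from_quat(np.roll(R,-1)).as_matrix()
    return np.array(c['xyz']),R@d
def onz(c,row,col,z):
    o,d=ray(c,row,col); return o+d*(z-o[2])/d[2]
def proj(c,p):
    o,_=ray(c,0,0); R=np.stack([ray(c,c['cy'],c['cx']+c['fx'])[1]-ray(c,c['cy'],c['cx'])[1],-(ray(c,c['cy']+c['fy'],c['cx'])[1]-ray(c,c['cy'],c['cx'])[1]),-ray(c,c['cy'],c['cx'])[1]],1)
    q=R.T@(np.array(p)-o); return c['cx']+c['fx']*q[0]/-q[2], c['cy']-c['fy']*q[1]/-q[2]
def save(c,n): cv2.imwrite('pics/'+n+'.png',c['frame'][:,:,::-1])
E
python3 - <<'E'
from h import *
s=get_state();print({k:np.round(v,3) for k,v in s.items()})
cs={}
for n in ['scene','top']:
    c=read_camera(n);cs[n]=c;save(c,n+'0');print(n,{k:v for k,v in c.items() if k!='frame'})
    for t in ['balance','poise_knob','left_pan','right_pan','free_place','bush_move','bush_big','bush_stay']:
        print(t,[(np.round(r['point']),round(r['score'],2)) for r in tip_of(n,t)][:3])
cv2.imwrite('pics/both.png',cv2.resize(np.hstack([cs['scene']['frame'],cs['top']['frame']])[:,:,::-1],(800,300)))
E
```

```text
{'time': np.float64(0.0), 'joints': array([-1.122,  0.239, -0.014,  1.319,  0.   ,  1.571]), 'qvel': array([-0.001, -0.002, -0.   ,  0.001,  0.002, -0.   ]), 'joint_torque': array([-1.0000e-03, -5.3878e+01,  3.4643e+01,  1.8000e-02, -0.0000e+00,
        0.0000e+00]), 'ee_pos': array([ 0.228, -0.473,  0.231]), 'tcp_rot': array([-0.001,  0.975,  0.223, -0.   ]), 'contact_force': array([-0.176,  0.397,  0.042]), 'wrist_torque': array([ 0.028,  0.007, -0.012]), 'grasp_force': np.float64(0.0), 'opening': np.float64(0.085)}
scene {'fx': 402.7961059066988, 'fy': 402.7961059066988, 'cx': 272.5309022598809, 'cy': 208.7157283508496, 'xyz': array([0.06977301, 0.6551165 , 1.009962  ]), 'rotation': array([-0.30043922, -0.10904296,  0.30374317,  0.89754442])}
balance [(array([183., 289.]), 0.78)]
poise_knob [(array([184., 317.]), 0.52)]
left_pan [(array([197., 272.]), 0.76), (array([194., 259.]), 0.6)]
right_pan [(array([132., 306.]), 0.91)]
free_place [(array([134., 318.]), 0.69), (array([126., 291.]), 0.25)]
bush_move [(array([231., 220.]), 0.68), (array([242., 252.]), 0.65), (array([195., 260.]), 0.59)]
bush_big [(array([202., 282.]), 0.58)]
bush_stay [(array([126., 295.]), 0.64)]
top {'fx': 390.2907204891133, 'fy': 390.2907204891133, 'cx': 283.57093899743256, 'cy': 205.66125889915278, 'xyz': array([0.38647555, 0.10576442, 1.26908186]), 'rotation': array([-0.70418747, -0.0336127 ,  0.03969227,  0.70810643])}
balance []
poise_knob []
left_pan [(array([264., 392.]), 0.59)]
right_pan [(array([170., 385.]), 0.61)]
free_place [(array([186., 386.]), 0.71), (array([268., 225.]), 0.53), (array([181., 289.]), 0.32)]
bush_move [(array([172., 250.]), 0.57), (array([204., 259.]), 0.51), (array([148., 212.]), 0.51)]
bush_big [(array([210., 294.]), 0.71)]
bush_stay [(array([168., 384.]), 0.73), (array([159., 380.]), 0.61), (array([176., 408.]), 0.48)]
```

```bash
python3 -c "
import cv2
a=cv2.imread('pics/scene0.png')[80:290,180:400];b=cv2.imread('pics/top0.png')[110:320,180:460]
cv2.imwrite('pics/crop.png',__import__('numpy').hstack([cv2.resize(a,(419,400)),cv2.resize(b,(380,285)).copy() if 0 else cv2.copyMakeBorder(cv2.resize(b,(381,286)),0,114,0,0,0)]))"
```

```text
(no output)
```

View pics/scene0.png

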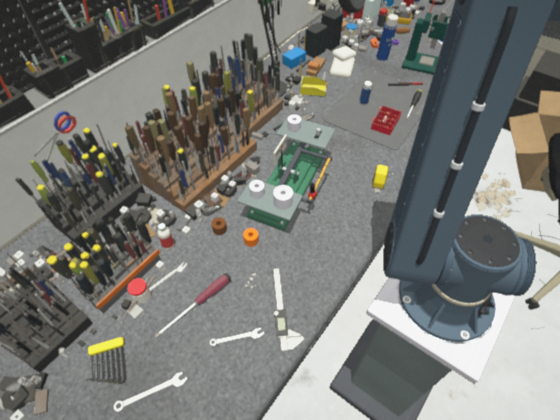

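View pics/crop.png

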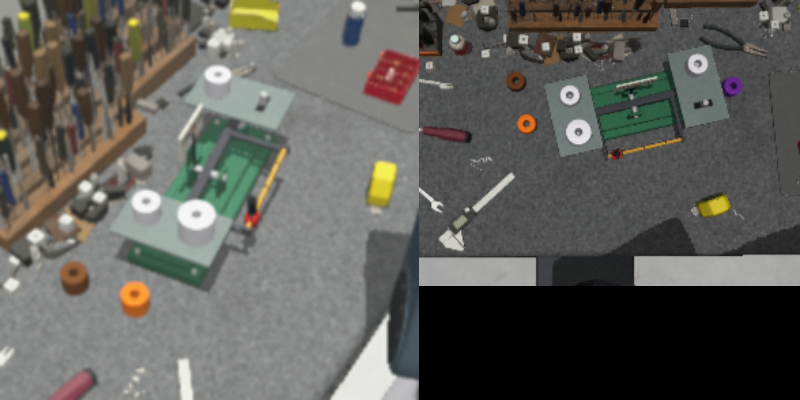

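The left pan carries the big bush near the robot and the small one on the far spigot. In the top picture the small bush is at about (290,180), the big one at (297,206), the stay bush at (384,156) and the empty spigot at about (390,186). The poise is at the left end of its bar.

```bash
cat >> h.py <<'E'
def blob(c,col,row,r=14,th=170):
    f=c['frame'].astype(int); 
    m=(f.min(2)>th).astype(np.uint8); cnt,lab,st,ce=cv2.connectedComponentsWithStats(m)
    best=[(np.hypot(*(ce[i]-[col,row])),i) for i in range(1,cnt) if st[i,4]>8]
    d,i=min(best); x,y,w,h,a=st[i]; return x+(w-1)/2,y+(h-1)/2,w,h,a
E
python3 - <<'E'
from h import *
t=read_camera('top');s=read_camera('scene')
for n,q,z in [('small',(290,180),.124),('big',(297,206),.134),('stay',(384,156),.158)]:
    for th in (150,170,190,200):
        b=blob(t,*q,th=th);print(n,th,b,onz(t,b[1],b[0],z).round(4))
    print(' diam px',.044*t['fx']/(1.269-z))
for n,q,z in [('small',(257,186),.124),('big',(283,193),.134),('stay',(294,120),.158)]:
    for th in (150,170,190,200):
        b=blob(s,*q,th=th);print('S',n,th,b,onz(s,b[1],b[0],z).round(4))
print(onz(t,185.7,390,.144))
for n in ['bush_move','bush_big','bush_stay']:
  for cn in ('top','scene'):
    print(n,cn,[(np.round(r['bbox']),round(r['score'],2)) for r in boxes_of(cn,n)][:4])
E
```

```text
small 150 (np.float64(290.5), np.float64(179.5), np.int32(14), np.int32(14), np.int32(134)) [0.5837 0.0745 0.124 ]
small 170 (np.float64(290.5), np.float64(179.5), np.int32(14), np.int32(14), np.int32(125)) [0.5837 0.0745 0.124 ]
small 190 (np.float64(290.5), np.float64(179.5), np.int32(14), np.int32(14), np.int32(122)) [0.5837 0.0745 0.124 ]
small 200 (np.float64(290.5), np.float64(179.5), np.int32(14), np.int32(14), np.int32(118)) [0.5837 0.0745 0.124 ]
 diam px 14.998071355040162
big 150 (np.float64(297.0), np.float64(206.0), np.int32(19), np.int32(19), np.int32(250)) [0.5034 0.0564 0.134 ]
big 170 (np.float64(297.0), np.float64(206.5), np.int32(19), np.int32(18), np.int32(238)) [0.5019 0.0564 0.134 ]
big 190 (np.float64(296.5), np.float64(206.5), np.int32(18), np.int32(18), np.int32(228)) [0.5019 0.0578 0.134 ]
big 200 (np.float64(296.5), np.float64(206.5), np.int32(18), np.int32(18), np.int32(225)) [0.5019 0.0578 0.134 ]
 diam px 15.130212952881928
stay 150 (np.float64(384.5), np.float64(156.5), np.int32(14), np.int32(14), np.int32(144)) [ 0.6443 -0.1984  0.158 ]
stay 170 (np.fl
[... 1731 characters left out ...]
int32(93)) [ 0.6425 -0.193   0.158 ]
[ 0.56058148 -0.21546247  0.144     ]
bush_move top [(array([253., 171.,  14.,  12.]), 0.72), (array([290., 184.,  10.,  14.]), 0.67), (array([260., 201.,  14.,  16.]), 0.66), (array([340., 185., 138.,  82.]), 0.56)]
bush_move scene [(array([258., 190.,  14.,  17.]), 0.74), (array([251., 238.,  14.,  21.]), 0.51), (array([306., 134.,  57.,  30.]), 0.31)]
bush_big top [(array([298., 209.,  15.,  15.]), 0.59)]
bush_big scene [(array([280., 199.,  22.,  26.]), 0.64)]
bush_stay top [(array([385., 159.,  17.,  15.]), 0.74), (array([408., 172.,  13.,  11.]), 0.56)]
bush_stay scene [(array([290., 309.,  27.,  80.]), 0.53), (array([292., 123.,  16.,  20.]), 0.5)]
```

servo_tool:
  rows:
    - [[0,0,-0.15],[0,0,0.059]]
    - [[0,0,-0.15],[0,0,0.059]]
    - [[0,0,0],[0,0,0]]

```text
time: 1.68
ee_pos: [0.228, -0.4735, 0.2621]
tcp_rot: [0.001, 0.994, 0.107, 0.0]
contact_force: [0.5, 0.9, 0.2]
opening: 0.0854
grasp_force: 0.0
```

```bash
cat >> h.py <<'E'
from scipy.spatial.transform import Rotation as S
YAW=0.213
def rel(target,yaw=YAW):
    s=get_state(); R=S.from_quat(np.roll(s['tcp_rot'],-1)).as_matrix()
    y=np.arctan2(R[1,0],R[0,0])
    print('t',round(float(s['time']),2),'pos',np.round(s['ee_pos'],4),'yaw',round(y,4),'tilt',np.round(R[2,:],3),'j',np.round(s['joints'],2),'F',np.round(s['contact_force'],2),'open',round(float(s['opening']),4),round(float(s['grasp_force']),1))
    if target is not None:
        print('  d tool /0.1:',np.round(R.T@(np.array(target)-s['ee_pos'])/.1,3),'turn z/2:',round(-(yaw-y)/2,4))
    return s,R
E
python3 -c "
from h import *
rel((.5835,.076,.26))"
```

```text
t 1.68 pos [ 0.228  -0.4735  0.2621] yaw 0.2135 tilt [ 0.     0.002 -1.   ] j [-1.12  0.23  0.05  1.39 -0.    1.81] F [0.5  0.89 0.19] open 0.0854 0.0
  d tool /0.1: [ 4.639 -4.617  0.015] turn z/2: 0.0003
```

servo_tool:
  rows:
    - [[0.2,-0.2,0],[0,0,0]]
    - [[0.386,-0.383,0],[0,0,0]]
    - [[0.386,-0.383,0],[0,0,0]]
    - [[0.386,-0.383,0],[0,0,0]]
    - [[0.386,-0.383,0],[0,0,0]]
    - [[0.386,-0.383,0],[0,0,0]]
    - [[0.386,-0.383,0],[0,0,0]]
    - [[0.386,-0.383,0],[0,0,0]]
    - [[0.386,-0.383,0],[0,0,0]]
    - [[0.386,-0.383,0],[0,0,0]]
    - [[0.386,-0.383,0],[0,0,0]]
    - [[0.386,-0.383,0],[0,0,0]]
    - [[0.2,-0.2,0],[0,0,0]]
    - [[0,0,0],[0,0,0]]
    - [[0,0,0],[0,0,0]]

```text
time: 3.55
ee_pos: [0.5839, 0.0756, 0.2607]
tcp_rot: [0.0, 0.994, 0.107, -0.001]
contact_force: [-0.2, -0.0, -0.5]
opening: 0.0855
grasp_force: 0.0
```

```bash
python3 -c "
from h import *
rel((.5835,.076,.1))
w=read_camera('wrist');save(w,'w1');print({k:v for k,v in w.items() if k!='frame'})
for p in [(.5835,.076,.124),(.5015,.059,.134)]: print(proj(w,p))
print([(r['bbox'],r['score']) for r in boxes_of('wrist','bush_move')])
"
```

```text
t 3.55 pos [0.5839 0.0756 0.2607] yaw 0.2143 tilt [-0.001  0.    -1.   ] j [ 0.13  0.34  0.21  1.44 -0.    3.06] F [-0.18 -0.04 -0.52] open 0.0855 0.0
  d tool /0.1: [-1.000e-03 -5.000e-03  1.607e+00] turn z/2: 0.0006
{'fx': 337.3520338915841, 'fy': 337.3520338915841, 'cx': 281.8812283654649, 'cy': 213.61617522758908, 'xyz': array([0.65333833, 0.09181957, 0.40262499]), 'rotation': array([ 0.77092382, -0.11011793,  0.08831334, -0.62108877])}
(np.float64(282.36877260219205), np.float64(202.91590649755094))
(np.float64(281.4046403069181), np.float64(296.5469920203709))
[([190.1, 203.5, 45.5, 45.8], 0.9), ([179.8, 108.9, 50.7, 38.6], 0.8), ([284.6, 199.4, 50.5, 54.2], 0.64)]
```

View pics/w1.png

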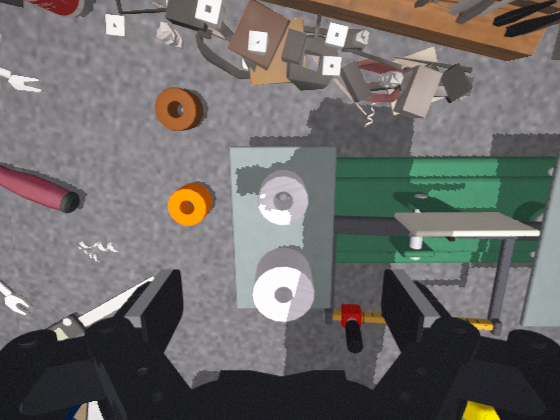

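The wrist picture shows the small bush centred at about (284,199) and the big one at (284,294). That is within 3 mm of the prediction, so I'm descending to grasp.

servo_tool:
  rows:
    - [[0.01,0.006,0.2],[0,0,0]]
    - [[0,0,0.4],[0,0,0]]
    - [[0,0,0.4],[0,0,0]]
    - [[0,0,0.35],[0,0,0]]
    - [[0,0,0.2],[0,0,0]]
    - [[0,0,0.13],[0,0,0]]
    - [[0,0,0],[0,0,0]]
    - [[0,0,0],[0,0,0]]

```text
time: 4.65
ee_pos: [0.5861, 0.0755, 0.0943]
tcp_rot: [-0.0, 0.994, 0.106, 0.001]
contact_force: [0.2, 0.1, -0.1]
opening: 0.0855
grasp_force: 0.0
```

```bash
python3 -c "
from h import *
rel((.585,.0752,.092))
w=read_camera('wrist');save(w,'w2')
for p in [(.585,.0752,.124),(.5015,.059,.134)]: print(proj(w,p))
"
```

```text
t 4.65 pos [0.5861 0.0755 0.0943] yaw 0.2125 tilt [ 0.001  0.    -1.   ] j [ 0.13  0.42 -0.1   1.04  0.    3.06] F [ 0.16  0.13 -0.11] open 0.0855 0.0
  d tool /0.1: [-0.012  0.001  0.023] turn z/2: -0.0002
(np.float64(284.6597093164331), np.float64(314.0388978808156))
(np.float64(280.1290227982817), np.float64(504.9721125135891))
```

View pics/w2.png

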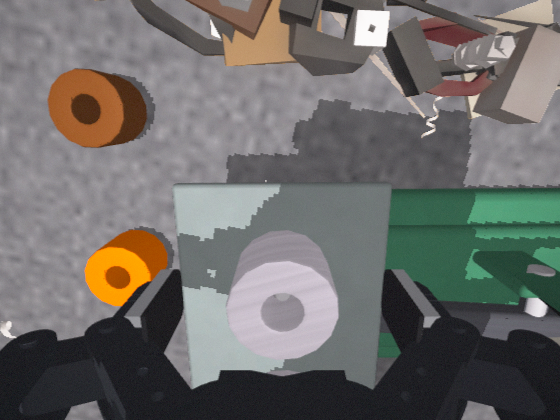

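The bush sits midway between the pads, with its top at (283,310) and the pads' middle at about 282. I'm closing gently.

servo_tool:
  rows:
    - [[0,0,0],[0,0,0]]
    - [[0,0,0],[0,0,0]]
    - [[0,0,0],[0,0,0]]
    - [[0,0,0],[0,0,0]]
    - [[0,0,0],[0,0,0]]
    - [[0,0,0],[0,0,0]]
  fingers: 40
  newtons: 25

```text
time: 5.45
ee_pos: [0.5858, 0.0757, 0.0938]
tcp_rot: [-0.0, 0.994, 0.106, 0.0]
contact_force: [-2.1, -1.1, 5.0]
opening: 0.0429
grasp_force: 26.7
```

servo_tool:
  rows:
    - [[0,0,-0.02],[0,0,0]]
    - [[0,0,-0.05],[0,0,0]]
    - [[0,0,-0.08],[0,0,0]]
    - [[0,0,0],[0,0,0]]

```text
time: 5.95
ee_pos: [0.5861, 0.0758, 0.1092]
tcp_rot: [-0.0, 0.994, 0.106, 0.001]
contact_force: [1.5, -0.2, -1.7]
opening: 0.0427
grasp_force: 26.0
```

```bash
python3 -c "
from h import *
rel(None)"
```

```text
t 5.95 pos [0.5861 0.0758 0.1092] yaw 0.2129 tilt [ 0.001 -0.    -1.   ] j [ 0.13  0.41 -0.08  1.08  0.    3.06] F [ 1.54 -0.2  -1.71] open 0.0427 26.0
```

servo_tool:
  rows:
    - [[0,0,-0.3],[0,0,0]]
    - [[0,0,-0.5],[0,0,0]]
    - [[0,0,-0.4],[0,0,0]]
    - [[-0.1,0.2,-0.2],[0,0,0]]
    - [[-0.25,0.5,0],[0,0,0]]
    - [[-0.25,0.5,0],[0,0,0]]
    - [[-0.25,0.5,0],[0,0,0]]
    - [[-0.25,0.5,0],[0,0,0]]
    - [[-0.25,0.45,0],[0,0,0]]
    - [[-0.12,0.14,0],[0,0,0]]
    - [[0,0,0],[0,0,0]]
    - [[0,0,0],[0,0,0]]

```text
time: 7.45
ee_pos: [0.5011, -0.2271, 0.2483]
tcp_rot: [-0.0, 0.994, 0.107, 0.0]
contact_force: [-0.9, -0.2, -1.0]
opening: 0.0422
grasp_force: 26.0
```

```bash
python3 -c "
from h import *
rel((.561,-.2147,.25))
w=read_camera('wrist');save(w,'w3')
c,s=np.cos(YAW),np.sin(YAW)
for o in (-.012,0,.012): print(o,proj(w,(.561-s*o,-.2147+c*o,.144)))
print('stay',proj(w,(.643,-.196,.158)))
for n in ('free_place','right_pan','bush_stay','poise_knob'): print(n,[(np.round(r['point']),r['score']) for r in tip_of('wrist',n)])
"
```

```text
t 7.45 pos [ 0.5011 -0.2271  0.2483] yaw 0.2135 tilt [ 0. -0. -1.] j [-0.43  0.28  0.08  1.38  0.    2.5 ] F [-0.86 -0.15 -0.96] open 0.0422 26.0
  d tool /0.1: [ 0.611  0.005 -0.017] turn z/2: 0.0002
-0.012 (np.float64(300.89635630254094), np.float64(130.53058028274006))
0 (np.float64(283.9851734264056), np.float64(130.5184310734935))
0.012 (np.float64(267.0734905084072), np.float64(130.50628150501052))
stay (np.float64(282.8976580235937), np.float64(-12.660735378682688))
free_place [(array([124., 285.]), 0.68)]
right_pan [(array([ 66., 288.]), 0.63), (array([ 86., 152.]), 0.38)]
bush_stay [(array([ 87., 383.]), 0.96), (array([  1., 282.]), 0.91)]
poise_knob [(array([204.,  33.]), 0.95)]
```

View pics/w3.png

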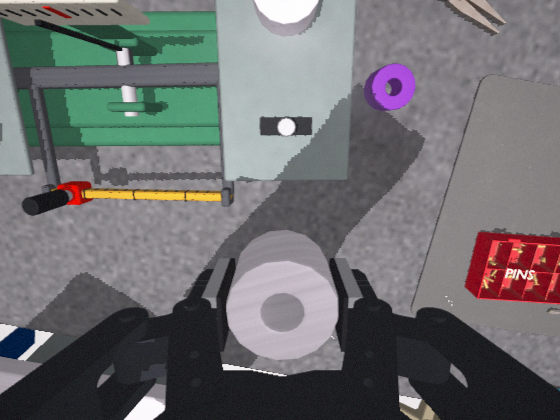

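The empty spigot shows at (287,127), in the middle of its slot (columns 261–311). The poise is at the left end, with its knob at about (40,203). Next I compute the spigot relative to the held bush.

```bash
cat >> h.py <<'E'
def spig(w,box,th=200,z=.144):
    x0,y0,x1,y1=box; f=w['frame'][y0:y1,x0:x1].astype(int).min(2)
    m=(f>th).astype(np.uint8); n,l,st,ce=cv2.connectedComponentsWithStats(m); i=1+np.argmax(st[1:,4])
    x,y,ww,h,a=st[i]; return x0+x+(ww-1)/2,y0+y+(h-1)/2,ww,h,a
E
python3 -c "
from h import *
w=read_camera('wrist')
s,R=rel(None)
for th in (180,200,220,240):
  b=spig(w,(265,105,308,150),th); p=onz(w,b[1],b[0],.144); print(th,b,p.round(4),'tool',(R.T@(p-s['ee_pos'])).round(4))
print('slot pred', onz(w,126,286,.122))
for z in (-.03,): print('tcp axis px',proj(w,s['ee_pos']+R@np.array([0,0,z])), proj(w,s['ee_pos']+R@np.array([0.005,0,z])))
g=w['frame'].astype(int).min(2)
# bore of held bush and outer
for r in (300,312,325): print(r,g[r,220:346:3].tolist())
print(g[250:372:3,283].tolist())
print(g[115:140:2,262:312:2])
"
```

```text
t 7.75 pos [ 0.5011 -0.2274  0.2483] yaw 0.214 tilt [-0. -0. -1.] j [-0.43  0.28  0.08  1.38  0.    2.5 ] F [ 0.19  0.53 -1.26] open 0.0425 26.0
180 (np.float64(286.0), np.float64(127.0), np.int32(17), np.int32(17), np.int32(227)) [ 0.5637 -0.2156  0.144 ] tool [0.0637 0.0018 0.1043]
200 (np.float64(286.0), np.float64(127.0), np.int32(17), np.int32(17), np.int32(216)) [ 0.5637 -0.2156  0.144 ] tool [0.0637 0.0018 0.1043]
220 (np.float64(285.5), np.float64(127.0), np.int32(16), np.int32(17), np.int32(204)) [ 0.5636 -0.2153  0.144 ] tool [0.0637 0.0015 0.1043]
240 (np.float64(286.0), np.float64(126.5), np.int32(15), np.int32(16), np.int32(178)) [ 0.5641 -0.2156  0.144 ] tool [0.064  0.0018 0.1043]
slot pred [ 0.56384972 -0.21587308  0.122     ]
tcp axis px (np.float64(284.8353839394746), np.float64(312.1554001529193)) (np.float64(284.8740178378958), np.float64(300.3892528897976))
300 [40, 32, 82, 183, 187, 189, 188, 184, 185, 189, 189, 184, 183, 184, 184, 154, 143, 136, 137, 134, 136, 132, 132, 129, 129, 130, 131, 183, 191, 189, 188, 188, 188, 188, 189, 190, 190, 189, 189, 150, 21, 33]
[... 1292 characters left out ...]
30 246 246 244 246 247 246 246 210  45
   62  64  61  60  61  65  61]
 [ 60  65  64  64  65  64  67  62 206 247 244 245 248 246 245 246 172  28
   62  65  63  62  58  61  62]
 [ 63  65  60  66  66  62  62  64 142 242 245 247 246 246 246 242 116  58
   61  62  65  63  63  62  59]
 [ 60  61  60  65  63  65  64  63  67 127 243 247 245 246 242 129  66  66
   61  63  64  63  62  61  64]
 [141 145 114 118 129 142 143 143  94 129 142 176 221 162 157  98  91 128
  142 140 116 134 148 169 168]
 [177 183 184 181 180 180 177 184 178 180 182 178 176 176 180 177 173 179
  179 179 176 177 181 178 175]
 [179 177 179 181 180 181 181 180 181 180 182 182 179 179 181 178 179 179
  178 176 176 178 177 177 135]]
```

servo_tool:
  rows:
    - [[0.1,0.027,0],[0,0,0]]
    - [[0.25,0,0],[0,0,0]]
    - [[0.187,0,0],[0,0,0]]
    - [[0.1,0,0.1],[0,0,0]]
    - [[0,0,0.35],[0,0,0]]
    - [[0,0,0.28],[0,0,0]]
    - [[0,0,0.1],[0,0,0]]
    - [[0,0,0],[0,0,0]]
    - [[0,0,0],[0,0,0]]

```text
time: 8.88
ee_pos: [0.5643, -0.2175, 0.1664]
tcp_rot: [0.0, 0.994, 0.106, 0.001]
contact_force: [0.7, -0.5, -1.0]
opening: 0.0426
grasp_force: 26.0
```

```bash
python3 -c "
from h import *
for i in range(3): rel((.5633,-.2163,.15)); read_camera('top')
"
```

```text
t 8.88 pos [ 0.5643 -0.2175  0.1664] yaw 0.2127 tilt [ 0.001  0.001 -1.   ] j [-0.37  0.4   0.05  1.22  0.    2.56] F [ 0.65 -0.46 -1.  ] open 0.0426 26.0
  d tool /0.1: [-0.007 -0.014  0.164] turn z/2: -0.0001
t 8.93 pos [ 0.5643 -0.2176  0.1665] yaw 0.2127 tilt [ 0.002  0.001 -1.   ] j [-0.37  0.4   0.05  1.22  0.    2.56] F [-0.25 -0.46 -1.06] open 0.0423 26.0
  d tool /0.1: [-0.007 -0.015  0.165] turn z/2: -0.0001
t 8.97 pos [ 0.5642 -0.2175  0.1664] yaw 0.2128 tilt [ 0.002  0.001 -1.   ] j [-0.37  0.4   0.05  1.22  0.    2.56] F [ 0.58  0.6  -0.83] open 0.0422 26.0
  d tool /0.1: [-0.007 -0.014  0.164] turn z/2: -0.0001
```

servo_tool:
  rows:
    - [[0,-0.01,0.08],[0,0,0]]
    - [[0,0,0.05],[0,0,0]]
    - [[0,0,0.03],[0,0,0]]
    - [[0,0,0.03],[0,0,0]]
    - [[0,0,0.03],[0,0,0]]
    - [[0,0,0],[0,0,0]]
    - [[0,0,0],[0,0,0]]

```text
time: 9.9
ee_pos: [0.5635, -0.2163, 0.1434]
tcp_rot: [0.0, 0.994, 0.106, 0.0]
contact_force: [-0.3, -0.2, 0.3]
opening: 0.0424
grasp_force: 26.0
```

```bash
python3 -c "
from h import *
for i in range(3): rel((.5639,-.2165,.15)); w=read_camera('wrist')
save(w,'w4');t=read_camera('top');b=blob(t,384,156,th=170);print(b,blob(t,297,206))
"
```

```text
t 9.9 pos [ 0.5635 -0.2163  0.1434] yaw 0.2128 tilt [ 0.  0. -1.] j [-0.37  0.41  0.01  1.17  0.    2.56] F [-0.28 -0.19  0.34] open 0.0424 26.0
  d tool /0.1: [ 0.004  0.002 -0.066] turn z/2: -0.0001
t 9.95 pos [ 0.5635 -0.2163  0.1434] yaw 0.2128 tilt [ 0.  0. -1.] j [-0.37  0.41  0.01  1.17  0.    2.56] F [ 0.53 -1.23 -1.99] open 0.0426 26.0
  d tool /0.1: [ 0.003  0.003 -0.066] turn z/2: -0.0001
t 10.0 pos [ 0.5635 -0.2163  0.1435] yaw 0.2128 tilt [ 0.  0. -1.] j [-0.37  0.41  0.01  1.17  0.    2.56] F [-0.17  0.25 -0.9 ] open 0.0421 26.0
  d tool /0.1: [ 0.003  0.003 -0.065] turn z/2: -0.0001
(np.float64(384.5), np.float64(156.5), np.int32(14), np.int32(14), np.int32(144)) (np.float64(297.0), np.float64(206.5), np.int32(19), np.int32(18), np.int32(244))
```

View pics/w4.png

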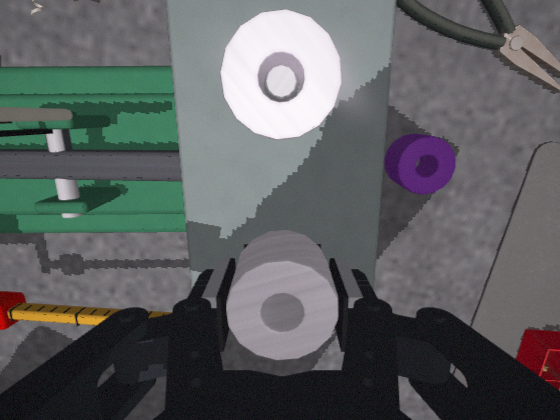

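The forces are near the bush weight and the pan has not sunk (stay bush at (281,75)), so the bush seems to be entering. I'm continuing slowly.

servo_tool:
  rows:
    - [[0,0,0.02],[0,0,0]]
    - [[0,0,0.02],[0,0,0]]
    - [[0,0,0.02],[0,0,0]]
    - [[0,0,0.02],[0,0,0]]
    - [[0,0,0],[0,0,0]]
    - [[0,0,0],[0,0,0]]

```text
time: 10.85
ee_pos: [0.5635, -0.2163, 0.1353]
tcp_rot: [-0.0, 0.994, 0.106, 0.0]
contact_force: [0.6, -0.1, -2.3]
opening: 0.0427
grasp_force: 26.0
```

```bash
python3 -c "
from h import *
for i in range(5): rel(None); w=read_camera('wrist')
b=spig(w,(180,0,380,200),215);print(b, blob(w,281,75,th=215))
p=cv2.imread('pics/w4.png')[:,:,::-1]; print(spig({'frame':p},(180,0,380,200),215))
cv2.imwrite('pics/w5.png',cv2.resize(w['frame'][0:400,150:450,::-1],(600,800))[:600])
"
```

```text
t 10.85 pos [ 0.5635 -0.2163  0.1353] yaw 0.2128 tilt [ 0. -0. -1.] j [-0.37  0.42 -0.    1.15  0.    2.56] F [ 0.58 -0.08 -2.31] open 0.0427 26.0
t 10.9 pos [ 0.5635 -0.2163  0.1353] yaw 0.2128 tilt [ 0. -0. -1.] j [-0.37  0.42 -0.    1.15  0.    2.56] F [ 0.04  0.17 -1.69] open 0.0429 26.0
t 10.95 pos [ 0.5635 -0.2163  0.1354] yaw 0.2127 tilt [ 0. -0. -1.] j [-0.37  0.42 -0.    1.15  0.    2.56] F [-0.85  0.42 -2.34] open 0.0427 26.0
t 11.0 pos [ 0.5635 -0.2163  0.1354] yaw 0.2128 tilt [ 0. -0. -1.] j [-0.37  0.42 -0.    1.15  0.    2.56] F [-0.1  -0.45 -1.42] open 0.0424 26.0
t 11.05 pos [ 0.5635 -0.2163  0.1354] yaw 0.2129 tilt [ 0.  0. -1.] j [-0.37  0.42 -0.    1.15  0.    2.56] F [-0.07  0.58 -1.38] open 0.0422 26.0
(np.float64(280.5), np.float64(71.0), np.int32(128), np.int32(137), np.int32(11369)) (np.float64(280.5), np.float64(71.0), np.int32(128), np.int32(137), np.int32(11369))
(np.float64(280.5), np.float64(74.0), np.int32(120), np.int32(129), np.int32(10012))
```

servo_tool:
  rows:
    - [[0,0,0.02],[0,0,0]]
    - [[0,0,0.02],[0,0,0]]
    - [[0,0,0.01],[0,0,0]]
    - [[0,0,0.01],[0,0,0]]
    - [[0,0,0.01],[0,0,0]]
    - [[0,0,0],[0,0,0]]
    - [[0,0,0],[0,0,0]]

```text
time: 11.98
ee_pos: [0.5635, -0.2163, 0.1283]
tcp_rot: [-0.0, 0.994, 0.106, 0.0]
contact_force: [-0.2, 0.0, -1.7]
opening: 0.0425
grasp_force: 26.0
```

```bash
python3 -c "
from h import *
F=[]
for i in range(6): F.append(get_state()['contact_force']); w=read_camera('wrist')
rel(None);print(np.mean(F,0))
b=spig(w,(180,0,380,200),215);print(b)
save(w,'w5')
"
```

```text
t 12.28 pos [ 0.5634 -0.2163  0.1283] yaw 0.2128 tilt [ 0. -0. -1.] j [-0.37  0.42 -0.01  1.14  0.    2.56] F [-0.21 -0.41 -1.6 ] open 0.0424 26.0
[ 0.25060159 -0.23577562 -1.45266187]
(np.float64(280.5), np.float64(70.5), np.int32(136), np.int32(142), np.int32(12735))
```

View pics/w5.png

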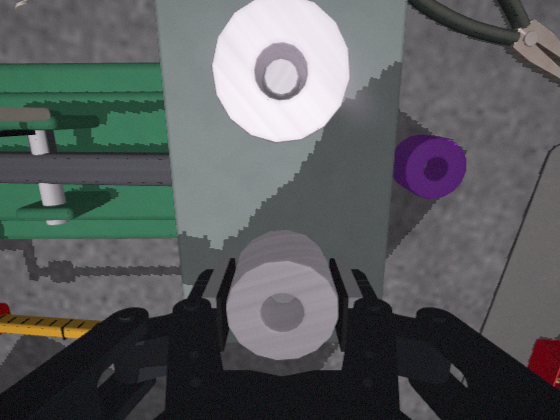

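The stay bush keeps growing in the picture as the camera nears it, so the pan is still up. The force is just the weight, so I keep lowering until the force changes.

servo_tool:
  rows:
    - [[0,0,0.01],[0,0,0]]
    - [[0,0,0.01],[0,0,0]]
    - [[0,0,0.01],[0,0,0]]
    - [[0,0,0],[0,0,0]]
    - [[0,0,0],[0,0,0]]

```text
time: 12.9
ee_pos: [0.5635, -0.2163, 0.1253]
tcp_rot: [-0.0, 0.994, 0.106, 0.0]
contact_force: [-0.7, -0.2, 0.3]
opening: 0.0426
grasp_force: 26.2
```

```bash
python3 -c "
from h import *
F=[]
for i in range(5): F.append(get_state()['contact_force']); w=read_camera('wrist')
rel(None);print(np.mean(F,0))
b=spig(w,(180,0,380,200),215);print(b)
g=w['frame'].astype(int).min(2);print(g[285:340:4,255:312:4])
"
```

```text
t 13.15 pos [ 0.5635 -0.2163  0.1253] yaw 0.2128 tilt [ 0. -0. -1.] j [-0.37  0.42 -0.02  1.13  0.    2.56] F [-0.12  0.42 -0.83] open 0.0424 26.2
[ 0.0050117  -0.31120195  0.01388552]
(np.float64(280.0), np.float64(70.5), np.int32(137), np.int32(142), np.int32(12889))
[[140 142 140 143 143 141 146 145 142 148 146 147 145 144 144]
 [144 142 143 143 143 145 145 145 143 144 141 143 138 138 139]
 [143 146 147 146 145 137 127 121 131 136 138 139 141 142 144]
 [144 146 147 131 116 114 119 122 117 116 111 144 144 144 148]
 [140 138 132 106 106 112 115 113 116 105 101 100 146 148 147]
 [139 139 106 107 103 104 104 105 105 106 105 105 133 145 147]
 [145 144 109 109 107 104 105 105 103 103 100 102 110 145 147]
 [146 149 111 109 110 107 104 106 103 102 101 105 102 142 141]
 [143 148 108 109 106 105 103 102 104 103 102  99 117 144 142]
 [147 147 125 111 105 103 103 103 103 101 100 103 139 146 147]
 [144 143 146 113 104 103 103 100 103 103 104 137 141 139 140]
 [139 142 142 146 132 114 112 110 104 108 136 141 141 141 142]
 [145 143 147 144 144 146 150 146 140 140 141 142 140 137 138]
 [143 139 139 140 140 135 142 141 141 142 138 139 140 139 140]]
```

The force rose by the bush's weight and the pan has begun to yield, at the height where the bush should meet the deck. I press a touch more and then release.

servo_tool:
  rows:
    - [[0,0,0.01],[0,0,0]]
    - [[0,0,0.01],[0,0,0]]
    - [[0,0,0],[0,0,0]]

```text
time: 13.52
ee_pos: [0.5635, -0.2163, 0.1232]
tcp_rot: [-0.0, 0.994, 0.106, -0.0]
contact_force: [0.8, -1.0, 0.7]
opening: 0.0424
grasp_force: 26.2
```

servo_tool:
  rows:
    - [[0,0,0],[0,0,0]]
    - [[0,0,0],[0,0,0]]
    - [[0,0,0],[0,0,0]]
    - [[0,0,0],[0,0,0]]
  fingers: 70

```text
time: 14.02
ee_pos: [0.5634, -0.2163, 0.1233]
tcp_rot: [-0.0, 0.994, 0.106, -0.0]
contact_force: [-0.5, 0.2, 0.5]
opening: 0.0699
grasp_force: 0.0
```

servo_tool:
  rows:
    - [[0,0,-0.1],[0,0,0]]
    - [[0,0,-0.4],[0,0,0]]
    - [[0,0,-0.5],[0,0,0]]
    - [[-0.2,-0.1,-0.4],[0,0,0]]
    - [[-0.4,-0.2,0],[0,0,0]]
    - [[-0.3,-0.3,0],[0,0,0]]
    - [[-0.1,-0.1,0],[0,0,0]]
    - [[0,0,0],[0,0,0]]
    - [[0,0,0],[0,0,0]]

```text
time: 15.15
ee_pos: [0.452, -0.1695, 0.2634]
tcp_rot: [0.0, 0.994, 0.106, 0.0]
contact_force: [0.4, -0.3, -0.2]
opening: 0.0701
grasp_force: 0.0
```

```bash
python3 -c "
from h import *
rel(None);w=read_camera('wrist');save(w,'w6')
print([(np.round(r['point']),r['score']) for r in tip_of('wrist','poise_knob')])
print([(np.round(r['point']),r['score']) for r in tip_of('wrist','bush_move')])
"
```

```text
t 15.15 pos [ 0.452  -0.1695  0.2634] yaw 0.2129 tilt [ 0.001  0.    -1.   ] j [-0.36  0.16 -0.04  1.38  0.    2.57] F [ 0.43 -0.33 -0.23] open 0.0701 0.0
[(array([160., 115.]), 0.87)]
[(array([ 82., 372.]), 0.93)]
```

View pics/w6.png

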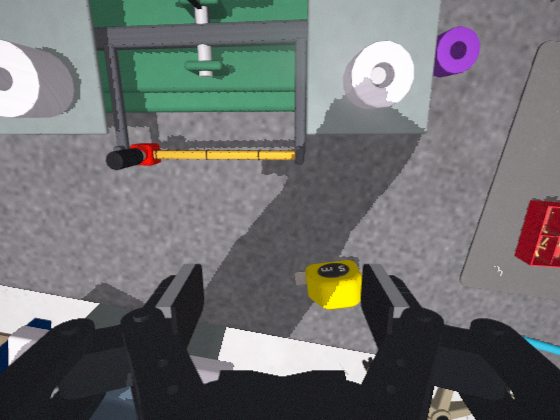

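The bush stands on the spigot, with steel visible in its bore at (381,74). The red block is at (147,154) and its black knob reaches to about (113,159). Next I locate the knob and the scale needle.

```bash
cat >> h.py <<'E'
C=np.array([.575,-.0704]); cy_,sy_=np.cos(YAW),np.sin(YAW)
RB=np.array([[cy_,-sy_,0],[sy_,cy_,0],[0,0,1]])
def w2b(p): return RB.T@(np.array(p)-[C[0],C[1],0])
def b2w(p): return RB@np.array(p)+[C[0],C[1],0]
def knob(c,row,col,x=-.105):
    o,d=ray(c,row,col); o=w2b(o); d=RB.T@d; return o+d*(x-o[0])/d[0]
E
python3 -c "
from h import *
p=cv2.imread('pics/w6.png')
w=read_camera('wrist');s=read_camera('scene');t=read_camera('top')
print('knob top wrist',knob(w,160,112),knob(w,160,115))
for n in ('wrist','scene','top'):
  c=dict(wrist=w,scene=s,top=t)[n]
  for r in tip_of(n,'poise_knob')[:2]: print(n,r['point'],r['score'],knob(c,*r['point']), 'z.165:',w2b(onz(c,*r['point'],.165)))
for n in ('bush_move','bush_stay','bush_big'):
  pass
print('pan right outer/near corner', w2b(onz(w,132,430,.115)),w2b(onz(w,132,307,.115)),'left inner near',w2b(onz(w,132,105,.105)))
print('red block top wrist px',w2b(onz(w,154,147,.12)))
"
```

```text
knob top wrist [-0.105       0.06885776  0.12834073] [-0.105       0.06640895  0.12834368]
wrist [157.4, 115.1] 0.88 [-0.105       0.07481476  0.1104571 ] z.165: [-0.09857543  0.0480476   0.165     ]
scene [128.1, 294.0] 0.62 [-0.105       0.22616632  0.45768769] z.165: [ 0.01977581 -0.08638536  0.165     ]
scene [182.1, 314.6] 0.51 [-0.105       0.04385958  0.1029203 ] z.165: [-0.12111399  0.09670104  0.165     ]
top [219.5, 325.7] 0.49 [-0.105       0.08185093  0.25692764] z.165: [-0.10118322  0.07002703  0.165     ]
top [263.3, 391.3] 0.39 [-0.105       0.32032475  1.67592381] z.165: [-0.26106843 -0.08183623  0.165     ]
pan right outer/near corner [-0.08340973 -0.19360385  0.115     ] [-0.08339614 -0.09075275  0.115     ] left inner near [-0.08382418  0.08321809  0.105     ]
red block top wrist px [-0.10105556  0.04306462  0.12      ]
```

servo_tool:
  rows:
    - [[0,-0.35,0],[0,0.08,0]]
    - [[0.05,-0.35,0],[0,0.08,0]]
    - [[0,0,0],[0,0,0]]
    - [[0,0,0],[0,0,0]]
  fingers: 40

```text
time: 16.1
ee_pos: [0.4413, -0.0999, 0.265]
tcp_rot: [-0.016, 0.982, 0.105, 0.159]
contact_force: [0.2, 0.5, 0.3]
opening: 0.0401
grasp_force: 0.0
```

```bash
python3 -c "
from h import *
s,R=rel(None);print(w2b(s['ee_pos']))
w=read_camera('wrist');save(w,'w7')
print([(np.round(r['point']),r['score']) for r in tip_of('wrist','poise_knob')])
"
```

```text
t 16.1 pos [ 0.4413 -0.0999  0.265 ] yaw 0.2133 tilt [ 0.315  0.001 -0.949] j [-0.33 -0.11 -0.36  1.04  0.16  2.62] F [0.17 0.48 0.25] open 0.0401 0.0
[-0.13693742 -0.00052748  0.26499813]
[(array([217., 205.]), 0.62)]
```

View pics/w7.png

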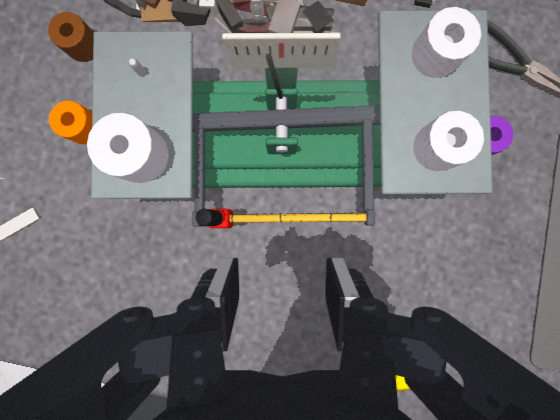

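The needle tip at (269,52) stands 12 px left of the red zero mark at (281,50), so the left side is down. The poise is at the left end, with its knob top at (205,217). I'm upright-ing the tool and hovering over the knob.

servo_tool:
  rows:
    - [[0,0,0],[0,-0.08,0]]
    - [[0,0,0],[0,-0.08,0]]
    - [[0.1,-0.2,0],[0,0,0]]
    - [[0.2,-0.47,0.25],[0,0,0]]
    - [[0,0,0.2],[0,0,0]]
    - [[0,0,0],[0,0,0]]
    - [[0,0,0],[0,0,0]]

```text
time: 17.08
ee_pos: [0.457, -0.0282, 0.2196]
tcp_rot: [0.0, 0.994, 0.106, 0.0]
contact_force: [0.6, -0.1, 0.7]
opening: 0.0398
grasp_force: 0.0
```

```bash
python3 -c "
from h import *
s,R=rel(b2w((-.107,.067,.22)));print(w2b(s['ee_pos']))
w=read_camera('wrist');save(w,'w8')
for r in tip_of('wrist','poise_knob')[:3]: print(r)
for z in (.12,.13): print(proj(w,b2w((-.105,.067,z))))
f=w['frame'].astype(int)
red=(f[:,:,0]>120)&(f[:,:,1]<60)&(f[:,:,2]<60); ys,xs=np.nonzero(red[150:,200:380]); print('red',len(xs),xs.min()+200,xs.max()+200,ys.min()+150,ys.max()+150)
blk=(f.max(2)<35).astype(np.uint8); n,l,st,ce=cv2.connectedComponentsWithStats(blk)
for i in range(1,n):
  if st[i,4]>60: print(st[i],ce[i].round())
"
```

```text
t 17.07 pos [ 0.457  -0.0282  0.2196] yaw 0.2121 tilt [ 0.  0. -1.] j [-0.06  0.13 -0.18  1.26 -0.    2.87] F [ 0.57 -0.08  0.75] open 0.0398 0.0
  d tool /0.1: [-0.006 -0.008 -0.004] turn z/2: -0.0004
[-0.10639636  0.06616293  0.21964196]
{'point': [216.7, 279.6], 'score': 0.67}
{'point': [78.3, 346.0], 'score': 0.65}
(np.float64(281.9708650155641), np.float64(213.22984151003425))
(np.float64(281.9844267168449), np.float64(217.09439570443848))
red 343 272 298 186 211
[366   7  25  35 235] [378.  22.]
[269 196  23  29 317] [280. 209.]
[221 259  18  84 589] [231. 296.]
[326 259  18  85 668] [333. 297.]
[440 315  26  34 136] [452. 330.]
[423 322  29  32 164] [435. 338.]
[ 97 333  13  17  61] [103. 341.]
[ 410  332  150   88 4929] [494. 392.]
[   0  338  106   82 2408] [ 42. 386.]
[380 342  14  16  73] [386. 350.]
[352 358  19  24  97] [361. 368.]
[222 372  21  19  96] [231. 381.]
[ 154  377   95   43 1166] [200. 404.]
[298 376  30  14 103] [311. 383.]
[365 376  32  25 224] [383. 391.]
[101 379  41  40 526] [117. 397.]
[ 245  387  165   33 1897] [324. 406.]
```

The knob at (280,217) is within a millimetre or two of the pads' middle. I'm lowering to straddle it.

servo_tool:
  rows:
    - [[0,0,0.3],[0,0,0]]
    - [[0,0,0.4],[0,0,0]]
    - [[0,0,0.3],[0,0,0]]
    - [[0,0,0.12],[0,0,0]]
    - [[0,0,0],[0,0,0]]

```text
time: 17.8
ee_pos: [0.4562, -0.028, 0.1074]
tcp_rot: [-0.0, 0.994, 0.106, -0.0]
contact_force: [-0.2, -0.6, -0.2]
opening: 0.0395
grasp_force: 0.0
```

```bash
cat >> h.py <<'E'
def red(w,box=(180,150,400,420)):
    x0,y0,x1,y1=box; f=w['frame'].astype(int)
    m=((f[:,:,0]>110)&(f[:,:,1]<60)&(f[:,:,2]<60))[y0:y1,x0:x1]; ys,xs=np.nonzero(m)
    return (len(xs),xs.min()+x0,xs.max()+x0,ys.min()+y0,ys.max()+y0) if len(xs) else None
E
python3 -c "
from h import *
s,R=rel(None);print(w2b(s['ee_pos']))
w=read_camera('wrist');save(w,'w9');print(red(w))
for r in tip_of('wrist','poise_knob')[:3]: print(r)
print(proj(w,b2w((-.105,.066,.129))))
"
```

```text
t 17.8 pos [ 0.4562 -0.028   0.1074] yaw 0.2122 tilt [-0. -0. -1.] j [-0.06  0.2  -0.4   0.97  0.    2.87] F [-0.16 -0.56 -0.21] open 0.0395 0.0
[-0.10710689  0.06655487  0.10738768]
(630, np.int64(267), np.int64(306), np.int64(233), np.int64(266))
{'point': [288.3, 277.2], 'score': 0.66}
(np.float64(285.689763429745), np.float64(295.6234813555743))
```

servo_tool:
  rows:
    - [[0,0.06,0],[0,0,0]]
    - [[0,0.03,0],[0,0,0]]
    - [[0,0.04,0],[0,0,0]]
    - [[0,0.05,0],[0,0,0]]
    - [[0,0.05,0],[0,0,0]]
    - [[0,0.05,0],[0,0,0]]
    - [[0,0.05,0],[0,0,0]]
    - [[0,0.05,0],[0,0,0]]
    - [[0,0.05,0],[0,0,0]]
    - [[0,0.05,0],[0,0,0]]
    - [[0,0.05,0],[0,0,0]]
    - [[0,0.03,0],[0,0,0]]
    - [[0,0.02,0],[0,0,0]]
    - [[0,0,0],[0,0,0]]

```text
time: 19.65
ee_pos: [0.4684, -0.0846, 0.107]
tcp_rot: [0.0, 0.994, 0.106, -0.0]
contact_force: [1.2, 0.6, 0.8]
opening: 0.0398
grasp_force: 0.2
```

```bash
python3 -c "
from h import *
s,R=rel(None);print(w2b(s['ee_pos']))
w=read_camera('wrist');save(w,'w10');print(red(w))
for r in tip_of('wrist','poise_knob')[:3]: print(r)
"
```

```text
t 19.65 pos [ 0.4684 -0.0846  0.107 ] yaw 0.2126 tilt [-0.  0. -1.] j [-0.18  0.23 -0.36  0.98 -0.    2.75] F [1.19 0.62 0.78] open 0.0398 0.2
[-0.10720534  0.00866359  0.10704981]
(1149, np.int64(238), np.int64(279), np.int64(227), np.int64(271))
{'point': [300.3, 251.6], 'score': 0.88}
```

servo_tool:
  rows:
    - [[0,-0.11,0],[0,0,0]]
    - [[0,0,-0.3],[0,0,0]]
    - [[0,0,-0.5],[0,0,0]]
    - [[0,0,-0.5],[0,0,0]]
    - [[-0.2,0.1,-0.28],[0,0,0]]
    - [[-0.1,0.1,0],[0,0.08,0]]
    - [[0,0,0],[0,0.08,0]]
    - [[0,0,0],[0,0,0]]
    - [[0,0,0],[0,0,0]]
    - [[0,0,0],[0,0,0]]
    - [[0,0,0],[0,0,0]]
    - [[0,0,0],[0,0,0]]

```text
time: 21.25
ee_pos: [0.4414, -0.0994, 0.2648]
tcp_rot: [-0.017, 0.982, 0.105, 0.158]
contact_force: [-0.2, 0.6, 0.3]
opening: 0.0399
grasp_force: 0.0
```

```bash
cat >> h.py <<'E'
def needle(w,up=6):
    f=cv2.resize(w['frame'],None,fx=up,fy=up,interpolation=cv2.INTER_CUBIC).astype(int)
    m=(f[:,:,0]>120)&(f[:,:,1]<100)&(f[:,:,2]<100); m[:25*up]=0; m[75*up:]=0; m[:,:240*up]=0; m[:,320*up:]=0
    ys,xs=np.nonzero(m); print('red mark',len(xs)/up**2,xs.mean()/up,ys.mean()/up,ys.min()/up,ys.max()/up)
    g=w['frame'].astype(int).max(2)
    for r in range(46,96,3):
        row=g[r,255:315]; x=np.nonzero(row<55)[0]; print(r,(x+255).tolist()[:12])
E
python3 -c "
from h import *
s,R=rel(None);print(w2b(s['ee_pos']))
w=read_camera('wrist');save(w,'w11');needle(w)
for r in tip_of('wrist','poise_knob')[:3]: print(r)
a=cv2.imread('pics/w7.png')[20:140,180:400];b=w['frame'][20:140,180:400,::-1]
print('old');needle({'frame':cv2.imread('pics/w7.png')[:,:,::-1]})
"
```

```text
t 21.25 pos [ 0.4414 -0.0994  0.2648] yaw 0.2132 tilt [ 0.314 -0.    -0.95 ] j [-0.33 -0.11 -0.36  1.04  0.16  2.62] F [-0.23  0.55  0.35] open 0.0399 0.0
[-1.36667087e-01 -1.30634331e-04  2.64822680e-01]
red mark 46.25 264.25695695695697 36.148248248248244 25.0 57.666666666666664
46 []
49 []
52 []
55 []
58 []
61 []
64 []
67 []
70 []
73 [279]
76 [278, 279, 280, 281]
79 [279, 280, 281]
82 [279, 280, 281, 282]
85 [279, 280, 281, 282]
88 [280, 281, 282]
91 [280, 281, 282]
94 [280, 281, 282, 283]
{'point': [215.7, 259.4], 'score': 0.58}
old
red mark 52.80555555555556 266.53375416447483 37.54506400140277 25.0 58.0
46 []
49 []
52 []
55 []
58 []
61 []
64 []
67 []
70 [272, 274]
73 [272, 273, 274, 275]
76 [272, 273, 274, 275, 276]
79 [273, 274, 275, 276, 277]
82 [274, 275, 276, 277]
85 [275, 276, 277, 278, 279]
88 [276, 277, 278, 279, 280]
91 [278, 279, 280]
94 [278, 279, 280, 281]
```

```bash
cat >> h.py <<'E'
def needle(w,old=False):
    f=w['frame'].astype(float); g=f.max(2); 
    r_=(f[:,:,0]-np.maximum(f[:,:,1],f[:,:,2]))[40:60,272:292]; r_=np.where(r_>40,r_,0)
    rc=272+(r_.sum(0)*np.arange(20)).sum()/r_.sum(); rr=40+(r_.sum(1)*np.arange(20)).sum()/r_.sum()
    P=[]
    for r in range(60,95):
        x=np.arange(262,294); d=np.maximum(np.median(g[r,262:294])*.75-g[r,262:294],0)
        if d.max()<15: continue
        k=d.argmax(); sl=slice(max(k-3,0),k+4); P.append((r,(d[sl]*x[sl]).sum()/d[sl].sum()))
    P=np.array(P); k=np.polyfit(P[:,0],P[:,1],1); res=P[:,1]-np.polyval(k,P[:,0]); P=P[abs(res)<1.5]; k=np.polyfit(P[:,0],P[:,1],1)
    print('mark',rc.round(2),rr.round(2),'needle slope',k[0].round(4),'at 55',np.polyval(k,55).round(2),'at 95',np.polyval(k,95).round(2),len(P))
E
python3 -c "
from h import *
for n in ('w7','w11'): needle({'frame':cv2.imread('pics/%s.png'%n)[:,:,::-1]})
a=[cv2.imread('pics/%s.png'%n)[25:125,190:350] for n in ('w7','w11')]
cv2.imwrite('pics/nd.png',np.vstack([cv2.resize(x,(480,300),interpolation=cv2.INTER_CUBIC) for x in a]))
"
```

```text
mark 280.87 48.87 needle slope 0.3048 at 55 267.73 at 95 279.93 20
mark 281.75 47.12 needle slope 0.0816 at 55 278.34 at 95 281.6 18
```

View pics/nd.png

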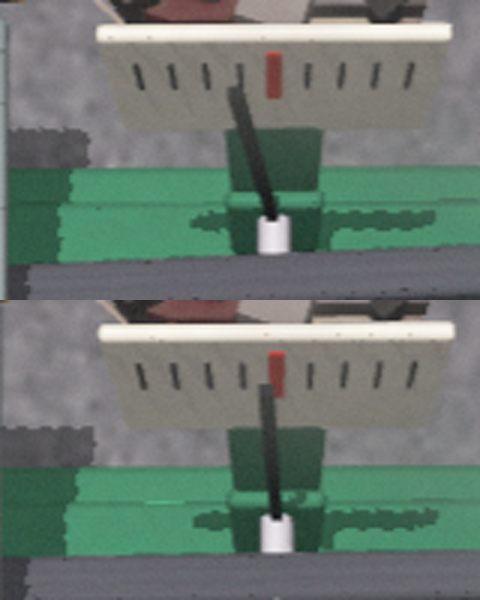

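The needle now reads about a quarter of its starting deflection (3.4 px against 13.1 px left of the red mark), so the tilt is about +0.031. That calls for another 17–18 mm of poise travel to the right.

servo_tool:
  rows:
    - [[0,0,0],[0,-0.08,0]]
    - [[0.1,-0.1,0],[0,-0.08,0]]
    - [[0.2,-0.108,0.2],[0,0,0]]
    - [[0,0,0.5],[0,0,0]]
    - [[0,0,0.5],[0,0,0]]
    - [[0,0,0.26],[0,0,0]]
    - [[0,0,0.1],[0,0,0]]
    - [[0,0,0],[0,0,0]]
    - [[0,0,0],[0,0,0]]

```text
time: 22.48
ee_pos: [0.4667, -0.073, 0.1119]
tcp_rot: [0.0, 0.994, 0.106, 0.001]
contact_force: [0.2, -0.1, 0.8]
opening: 0.0397
grasp_force: 0.0
```

```bash
python3 -c "
from h import *
s,R=rel(None);print(w2b(s['ee_pos']))
w=read_camera('wrist');save(w,'w12');print(red(w))
for r in tip_of('wrist','poise_knob')[:3]: print(r)
"
```

```text
t 22.48 pos [ 0.4667 -0.073   0.1119] yaw 0.2128 tilt [ 0.002  0.001 -1.   ] j [-0.16  0.22 -0.36  0.99  0.    2.77] F [ 0.19 -0.08  0.76] open 0.0397 0.0
[-0.10645631  0.0203234   0.11189228]
(1057, np.int64(260), np.int64(300), np.int64(225), np.int64(268))
{'point': [295.1, 278.0], 'score': 0.85}
```

servo_tool:
  rows:
    - [[0,0.05,0],[0,0,0]]
    - [[0,0.05,0],[0,0,0]]
    - [[0,0.03,0],[0,0,0]]
    - [[0,0.04,0],[0,0,0]]
    - [[0,0.04,0],[0,0,0]]
    - [[0,0.04,0],[0,0,0]]
    - [[0,0.03,0],[0,0,0]]
    - [[0,0.01,0],[0,0,0]]
    - [[0,0,0],[0,0,0]]

```text
time: 23.7
ee_pos: [0.4719, -0.1014, 0.1107]
tcp_rot: [0.0, 0.994, 0.106, -0.0]
contact_force: [-0.3, 0.3, 1.0]
opening: 0.0398
grasp_force: 0.2
```

```bash
python3 -c "
from h import *
s,R=rel(None);print(w2b(s['ee_pos']))
"
```

```text
t 23.7 pos [ 0.4719 -0.1014  0.1107] yaw 0.2126 tilt [-0.  0. -1.] j [-0.21  0.24 -0.33  1.   -0.    2.72] F [-0.26  0.31  0.98] open 0.0398 0.2
[-0.10734404 -0.00850189  0.11065438]
```

servo_tool:
  rows:
    - [[0,-0.11,0],[0,0,0]]
    - [[0,0,-0.3],[0,0,0]]
    - [[0,0,-0.5],[0,0,0]]
    - [[0,0,-0.5],[0,0,0]]
    - [[-0.2,0,-0.23],[0,0,0]]
    - [[-0.1,0.02,0],[0,0.08,0]]
    - [[0,0,0],[0,0.08,0]]
    - [[0,0,0],[0,0,0]]
    - [[0,0,0],[0,0,0]]
    - [[0,0,0],[0,0,0]]
    - [[0,0,0],[0,0,0]]
    - [[0,0,0],[0,0,0]]
    - [[0,0,0],[0,0,0]]
    - [[0,0,0],[0,0,0]]

```text
time: 25.45
ee_pos: [0.4407, -0.0988, 0.2636]
tcp_rot: [-0.017, 0.982, 0.105, 0.158]
contact_force: [-0.3, 0.2, -0.1]
opening: 0.0398
grasp_force: 0.0
```

```bash
python3 -c "
from h import *
s,R=rel(None);print(w2b(s['ee_pos']))
for i in range(3): w=read_camera('wrist');needle(w)
save(w,'w13')
for r in tip_of('wrist','poise_knob')[:3]: print(r)
"
```

```text
t 25.45 pos [ 0.4407 -0.0988  0.2636] yaw 0.2127 tilt [ 0.314 -0.    -0.949] j [-0.33 -0.11 -0.36  1.04  0.16  2.62] F [-0.32  0.15 -0.08] open 0.0398 0.0
[-0.13729376  0.00063816  0.26362854]
mark 282.48 44.46 needle slope 0.0015 at 55 282.55 at 95 282.61 16
mark 282.49 44.44 needle slope -0.0007 at 55 282.57 at 95 282.55 15
mark 282.52 44.46 needle slope 0.0007 at 55 282.54 at 95 282.57 16
{'point': [216.9, 281.1], 'score': 0.65}
```

The needle stands on the red mark with zero slope and is steady over three frames, and the hand is clear. I'm handing in.

```bash
python3 -c "
from plant import *
print(close_job())"
```

```text
the job is handed in; nothing more can be done
None
```

The small bush was moved to the right pan's empty spigot and pressed down lightly to the deck; the poise was nudged until the needle stood steady on zero, and the job was handed in at about 26 s with the hand clear (no verdict was returned).

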